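# Find the spacer's blind bore on the gauge pin and hold it bore-up for its ball

## Robot

A 6-joint arm with a two-finger parallel gripper is mounted at the origin on the work surface. World frame = base frame: x ahead of the robot, y to its left, z up, the work surface at z = 0. Lengths are in mm, angles in rad, forces in N, time in s.
With the tool pointing down it reaches from about 300 to 775 mm from the base axis. Payload 14.6 kg.
Tool frame: the origin (TCP) lies on the centre line of the jaws, within the pads' length; the fingertips stand 8 mm ahead of it and the grasp point (between the pads) lies 11 mm behind it; z points along the fingers, y is the direction in which the jaws open and shut (so a half turn about z gives the same grasp; the last joint's range is limited). The gripper opens to 94 mm and grips with 3 to 60 N. Pads are 16 mm wide; open, the fingers measure 119 mm over their backs; the gripper's body (75 mm by 177 mm) begins 78 mm behind the grasp point.
Start: joints at [1.282, 0.3, 1.521, -0, 1.321, -0.067], TCP at [120.99, 536.517, 213.446] pointing down, gripper open.
Joint ranges: [-3.03, 3.03], [-0.79, 2.21], [0.23, 2.52], [-1.04, 4.18], [0, 3.07], [-2.55, 2.55]. Speed limits (rad/s): [2.22, 2.22, 2.57, 3.14, 3.14, 3.14].

## Interface

Orientations are given as [roll, pitch, yaw] about the fixed x, y, z axes, in that order (R = Rz(yaw) Ry(pitch) Rx(roll)).
In Python, from cell import read_state, cams, manip gives the robot as it stands.
- The arm moves only by the shell command python3 -m handwheel 'ROWS' [OPENING] [FORCE]. ROWS is JSON, a list of rows, each a list of 4 numbers: the shift along the tool's x, y, z in m, then the turn about the tool's z in degrees. In form: [[dx, dy, dz, turn], ...]. A call has 1 to 5 rows; each row is the pose to reach, as a shift and turn from the pose measured when the call began, along the tool's axes at that moment; what a row does not reach only later rows make up. A row lasts 1/8 s, in which the tool goes at most 62.5 mm and 10.7 degrees, less where a joint would pass 70% of its speed; a pose out of reach is approached as far as the arm can. A call with a gripper value outside its range is refused whole. OPENING is the closure, from 0 (fully open) to 1 (shut), set as the call begins (- or left out, the last holds). The fingers move at their own pace and stop on an object; FORCE is the grip in N (left out, the last holds). Time passes only in rows, so rows that repeat a pose let the fingers close. It gives the time, the measured TCP pose, the force and the opening at its end, in the units of the state.
- read_state(): the state, without advancing time (a new reading comes with each control period).
- cams.camera(name): name is "scene" or "side" or "wrist"; returns the picture (384x512x3 uint8, red, green, blue); there is no depth.
- cams.get_calibration(name): a dict with "vertical_fov" (degrees; the focal length in pixels is half the picture's height over the tangent of half this angle, whatever the lens; pixels are square), "cx", "cy" (the principal point, pixels), "dist_coeffs" ([k1, k2, p1, p2, k3] as OpenCV has them; the pictures are not rectified), "R" (3x3) and "t" (3): a world point X has camera coordinates R X + t. Camera axes: x right, y down, z forward; pixel columns grow to the right and rows downward; lengths in mm; the calibration is good to about 2 mm. A picture is of the moment at which its call begins: read the wrist's pose just before it. get_calibration takes no time and is no camera call; for the wrist camera it gives the pose at the moment of the call.
- manip.sign_off(): hands the job in, once; it reports no verdict.
The state is a dict: "clock": time; "joints": joint angles; "qd": joint speeds; "effort": joint torques, N m; "eef_pos": TCP position; "eef_rot": TCP orientation; "wrist_force": force on the tool from outside, world axes, zero at the start; "moment": the same for the moment, N m; "finger_gap": finger opening in mm.
Only numpy, scipy, OpenCV 4.12 (cv2) and the standard library are available. Lean on these libraries where they do the work, as an engineer would, in place of code of your own. Each camera call takes 0.05 s, during which the arm holds its last target. There are 200 camera calls.

## Task

The aluminium spacer of the compression jig has a blind bore in only one end; the other end carries a flush black disc that looks much like it. Find the bore by feel: hold the spacer in the gripper and push it onto the gauge stand's level pin until the pin is right in at the bottom of the bore (if the pin stops at the face, try the other end), then take it off, turn it bore-up and hold it upright and still over the middle of the steel ball tray, about a hand's breadth clear of it. Finish while holding it like that, so that a ball can be dropped in, and do not disturb the oil bottle, the mortar prism or the screwdriver.

Things in the scene. Friction and masses are not known exactly. Their poses are not given: they have to be found in the camera images.
- spacer: loose aluminium bar 64 (x) x 40 x 40 mm, about 0.26 kg, lying on the rest in any direction. Origin: centre of its lower long face (20 mm from the bar's axis); z up at the start; x along the bar, out of the end with the bore. Bore: round, 18 mm wide, 25 mm deep, centred in the +x end. The -x end is solid, with a flush 18 mm black disc that looks much like the bore
- spacer_mouth (a point): centre of the bore's mouth, in the spacer's +x end face (spacer axes)
- spacer_back (a point): centre of the spacer's solid end face, with the black disc (spacer axes)
- rest: fixed black rubber slab 150 (x) x 170 (y) x 30 mm high on which the spacer lies; origin under its centre; its top, 30 mm above the bench, is level and good for setting the spacer down
- gauge: fixed blue stand: foot x -20 to 80, 120 (y) x 14 mm high; upright 22 (x) x 50 (y) mm, front face at x = 0, top 100 mm above the bench. A level steel pin, 12 mm wide, 36 mm long, stands out of the front face along -x (towards the robot), axis 90 mm above the bench. Origin: on the bench under the root of the pin
- pin_tip (a point): free end of the gauge pin, on its axis, 36 mm from the upright, 90 mm above the bench (gauge axes: the pin points along -x)
- tray: fixed open steel tray 160 x 160 x 25 mm high, three 16 mm steel balls in one corner; origin under its centre. It stands on one side of the rest, the gauge on the other; they may be swapped
- oil: bystander: yellow oil bottle, 48 mm in diameter, 95 mm tall, standing; origin under its centre
- prism: bystander: grey mortar prism 40 x 160 x 40 mm lying on the bench; origin under its centre, long along y
- driver: bystander: screwdriver lying on the bench near the robot, along its x axis
Things that resemble listed ones, but are neither listed nor needed, are in the scene too. Several things have the shape of the gauge; the one meant has the colours described above. Leave any green look-alike of the spacer alone.

How it is judged:
By the outcome, as a careful person would: the job done as asked, in the order asked, and still so for the second after the job is handed in, while the arm keeps its last pose, push and grip.
It also fails if it takes over 72 s, if anything falls off the work surface, if the arm or the gripper's body presses on something with over 40 N, if the wrist force passes 120 N, or if a joint passes its speed limit or range.

## Working session

There is one attempt and no reset: what is moved stays moved. The work goes in short steps, Python scripts to look and compute and a shell command to move; the robot and the scene stay as the last step left them, time stands still between calls to the robot, and variables do not carry over. Pictures are saved under pics/ and viewed, about 8 in all and at most 12, crops included, and the job is handed in when it is done.

```bash
ls; mkdir -p pics; python3 - <<'E'
from cell import read_state, cams, manip
import cv2,numpy as np
for n in("scene","side","wrist"):
    c=cams.get_calibration(n); print(n,{k:np.round(v,3).tolist() for k,v in c.items()})
    cv2.imwrite(f"pics/{n}0.png",cams.camera(n)[...,::-1])
print(read_state())
E
```

```text
pics
scene {'vertical_fov': 47.856, 'cx': 251.148, 'cy': 196.596, 'dist_coeffs': [-0.119, 0.0, 0.0, 0.0, 0.0], 'R': [[0.582, 0.814, -0.006], [0.688, -0.496, -0.529], [-0.434, 0.304, -0.848]], 't': [-315.435, -301.239, 1811.629]}
side {'vertical_fov': 54.944, 'cx': 255.733, 'cy': 192.754, 'dist_coeffs': [-0.022, 0.0, 0.0, 0.0, 0.0], 'R': [[0.716, -0.698, -0.002], [-0.358, -0.364, -0.86], [0.6, 0.616, -0.51]], 't': [-361.311, 248.729, 804.176]}
wrist {'vertical_fov': 68.096, 'cx': 261.914, 'cy': 189.554, 'dist_coeffs': [-0.042, 0.0, 0.0, 0.0, 0.0], 'R': [[0.219, 0.976, -0.001], [0.935, -0.21, 0.285], [0.277, -0.063, -0.959]], 't': [-550.369, -29.138, 391.909]}
{'clock': 0.15, 'joints': array([ 1.28241228e+00,  3.00358263e-01,  1.52140267e+00, -8.90893148e-06,
        1.32068595e+00, -6.66296516e-02]), 'qd': array([-6.43596383e-05, -2.59220919e-03, -3.08486988e-03, -7.59947582e-04,
        1.30826629e-04,  1.23886742e-03]), 'effort': array([-6.92492758e-04, -5.31971169e+01, -3.52819705e+01,  7.08419597e-02,
        2.35534308e-02, -7.52864548e-05]), 'eef_pos': array([120.93862839, 536.3584951 , 213.02369568]), 'eef_rot': array([-3.14073974e+00, -4.82642325e-05,  2.91984045e+00]), 'wrist_force': array([ 0.24341581, -0.89931547,  0.06147573]), 'moment': array([-0.02896555,  0.04004155,  0.03674024]), 'finger_gap': 93.80091262090035}
```

View pics/scene0.png

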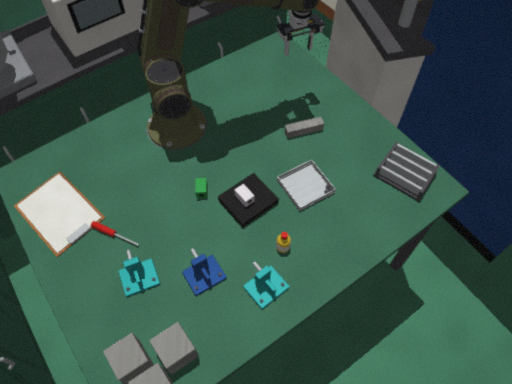

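View pics/side0.png

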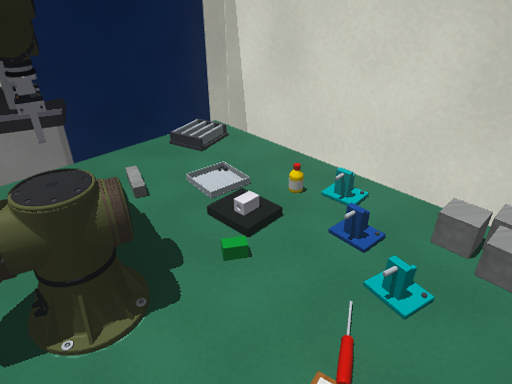

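The scene view shows the blue gauge at about (203,268), the rest at (248,200) with the spacer at (244,195), and the tray at (305,185). The oil bottle is at (284,242), a green look-alike at (201,188) and two cyan decoy gauges nearby. The side view shows a dark disc on the near end of the spacer at about (240,208).

```bash
cat > h.py <<'E'
from cell import read_state, cams, manip
import cv2,numpy as np
def K(c):
    f=192/np.tan(np.radians(c["vertical_fov"])/2); return np.array([[f,0,c["cx"]],[0,f,c["cy"]],[0,0,1.]])
def ray(c,uv):
    p=cv2.undistortPoints(np.array(uv,float).reshape(-1,1,2),K(c),np.array(c["dist_coeffs"],float))[:,0]
    R=np.array(c["R"]);t=np.array(c["t"]).ravel()
    return -R.T@t, np.c_[p,np.ones(len(p))]@R
def plane(c,uv,z):
    o,d=ray(c,uv); return o+d*((z-o[2])/d[:,2])[:,None]
def proj(c,X):
    R=np.array(c["R"]);t=np.array(c["t"],float)
    return cv2.projectPoints(np.array(X,float).reshape(-1,1,3),cv2.Rodrigues(R)[0],t,K(c),np.array(c["dist_coeffs"],float))[0][:,0]
def tri(c1,u1,c2,u2):
    o1,d1=ray(c1,u1);o2,d2=ray(c2,u2);d1=d1[0];d2=d2[0]
    s=np.linalg.lstsq(np.c_[d1,-d2],o2-o1,rcond=None)[0]
    a,b=o1+s[0]*d1,o2+s[1]*d2; return (a+b)/2,np.linalg.norm(a-b)
def shot(n,f):
    c=cams.get_calibration(n);im=cams.camera(n);cv2.imwrite(f,im[...,::-1]);return c,im
E
python3 - <<'E'
from h import *
S=cv2.imread("pics/scene0.png");D=cv2.imread("pics/side0.png")
a=cv2.resize(S[165:300,170:345],None,fx=4.4,fy=4.4,interpolation=cv2.INTER_CUBIC)
cv2.imwrite("pics/sc.png",a)
b=cv2.resize(D[150:260,180:390],None,fx=3.8,fy=3.8,interpolation=cv2.INTER_CUBIC)
cv2.imwrite("pics/sd.png",b)
c=cams.get_calibration("scene")
print("rest",plane(c,[(248,200)],30),"spacer",plane(c,[(244,194)],70),"tray",plane(c,[(305,185)],20),"gauge",plane(c,[(203,268)],50),"oil",plane(c,[(284,248)],0),"green",plane(c,[(201,190)],20))
E
```

```text
rest [[493.79219217  20.87335177  30.        ]] spacer [[485.23481971  10.03785133  70.        ]] tray [[560.06181015 236.40770575  20.        ]] gauge [[ 631.47500931 -258.03693781   50.        ]] oil [[712.63301173  19.44682372   0.        ]] green [[350.26358711 -92.88348735  20.        ]]
```

View pics/sc.png

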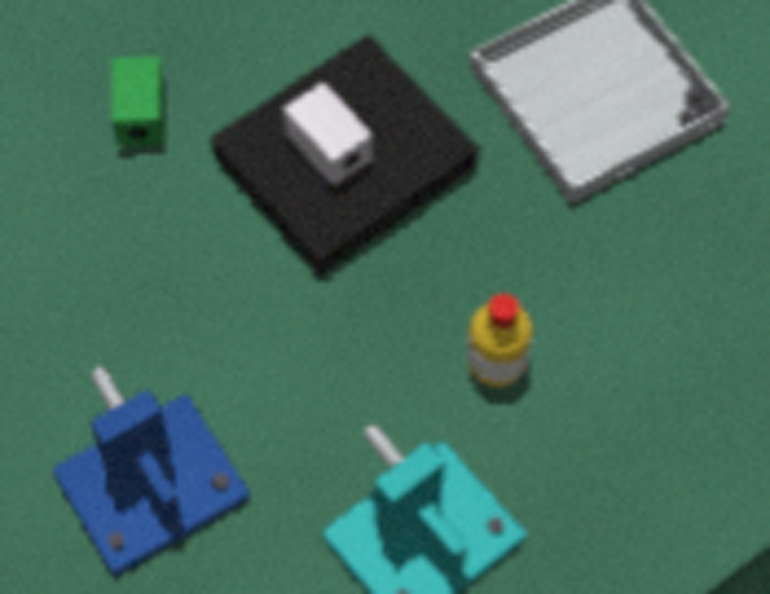

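View pics/sd.png

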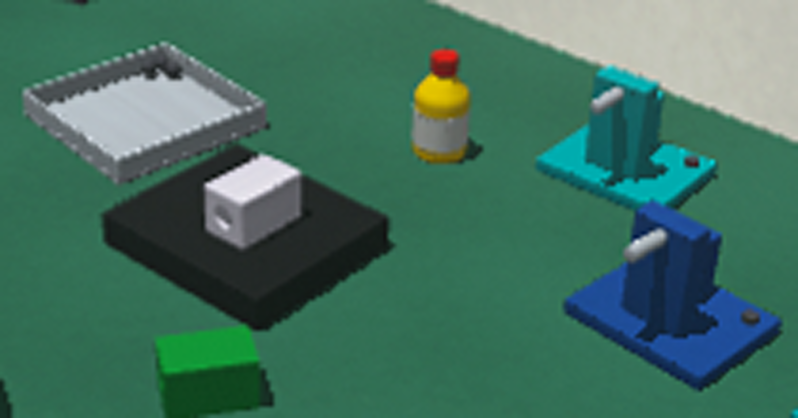

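The crops show the spacer's ends clearly. The end near the robot (side crop, 222,217) is shaded like a bore, and the far end (scene crop, 350,158) is plain black. The pin tip is at (98,370) in the scene crop and (630,253) in the side crop.

```bash
python3 - <<'E'
from h import *
c=cams.get_calibration("scene");d=cams.get_calibration("side")
s=lambda p:np.array(p)/4.4+[170-.4,165-.4]
q=lambda p:np.array(p)/3.8+[180-.4,150-.4]
T=plane(c,s([(283,103),(322,83),(371,130),(332,157)]),70);print("top",T.mean(0),T)
T2=plane(d,q([(204,189),(262,155),(301,172),(243,209)]),70);print("top side",T2.mean(0),T2)
for t in(T,T2):
    v=(t[2]+t[3]-t[0]-t[1]) if t is T else (t[1]+t[2]-t[0]-t[3]); print("yaw",np.degrees(np.arctan2(v[1],v[0])))
F=plane(c,s([(55,468),(187,397),(248,495),(117,575)]),14);print("foot",F.mean(0),F)
F2=plane(d,q([(566,303),(645,249),(780,322),(700,385)]),14);print("foot side",F2)
print("tip",tri(c,s([(99,371)]),d,q([(631,255)])))
R=plane(c,s([(372,37),(478,150),(322,275),(214,143)]),30);print("rest",R.mean(0),R)
Y=plane(c,s([(472,52),(575,202),(727,105)]),25);print("tray",Y,(Y[0]+Y[2])/2)
E
```

```text
top [476.02721761  16.00400442  70.        ] [[443.08174161  -4.76817328  70.        ]
 [445.6450204   32.41809484  70.        ]
 [506.43916029  38.40600948  70.        ]
 [508.94294816  -2.03991334  70.        ]]
top side [478.75467277  12.56463691  70.        ] [[444.47642676  29.61916383  70.        ]
 [510.24996918  35.87641187  70.        ]
 [513.85045462  -3.80855811  70.        ]
 [446.44184053 -11.42846995  70.        ]]
yaw 3.936777165124489
yaw 5.948573305108553
foot [ 638.11374528 -262.21193201   14.        ] [[ 584.7844281  -316.52242966   14.        ]
 [ 593.75013841 -201.41058803   14.        ]
 [ 688.9462591  -207.9832739    14.        ]
 [ 684.97415552 -322.93143646   14.        ]]
foot side [[ 586.88728469 -205.05760817   14.        ]
 [ 687.854151   -206.08181578   14.        ]
 [ 677.53665652 -326.48052088   14.        ]
 [ 575.2811161  -323.86308581   14.        ]]
tip (array([ 571.52229839, -258.49530293,   90.76479935]), np.float64(3.298722041752272))
rest [489.3033599   25.99053717  30.        ] [[409.40820357 109.29713665  30.        ]
 [553.82213176 113.7666314   30.        ]
 [574.18239001 -58.61295426  30.        ]
 [419.80071428 -60.48866513  30.        ]]
tray [[469.72284931 172.01557572  25.        ]
 [637.89969604 149.95578706  25.        ]
 [639.64178274 314.8371814   25.        ]] [554.68231602 243.42637856  25.        ]
```

```bash
cat >> h.py <<'E'
from scipy.spatial.transform import Rotation as Ro
def to(x,y,z,yawdeg=None):
    "shift in tool axes (m) and turn (deg) to bring TCP to world x,y,z (mm), yaw"
    s=read_state();R=Ro.from_euler("xyz",s["eef_rot"]).as_matrix()
    d=R.T@(np.array([x,y,z])-s["eef_pos"])/1000
    t=0 if yawdeg is None else -((yawdeg-np.degrees(s["eef_rot"][2])+180)%360-180)
    print("shift",d.round(4),"turn",round(t,2),"| tcp",s["eef_pos"].round(1),"rpy",np.degrees(s["eef_rot"]).round(2),"gap",round(s["finger_gap"],1),"F",s["wrist_force"].round(1),"j",s["joints"].round(2),"t",round(s["clock"],2))
E
python3 - <<'E'
from h import *
to(476,15,220,185)
c=cams.get_calibration("wrist");print(ray(c,[(256,192)]))
E
```

```text
shift [-0.461  -0.4305 -0.0066] turn -17.71 | tcp [120.9 536.4 213. ] rpy [-179.95   -0.    167.29] gap 93.8 F [ 0.2 -0.9  0.1] j [ 1.28  0.3   1.52 -0.    1.32 -0.07] t 0.15
(array([ 39.08558842, 555.50443806, 383.80378484]), array([[ 0.28102702, -0.08476652, -0.9562143 ]]))
```

```bash
python3 -m handwheel '[[-0.231,-0.215,-0.005,0],[-0.231,-0.215,-0.005,0],[-0.231,-0.215,-0.005,0],[-0.231,-0.215,-0.005,0],[-0.231,-0.215,-0.005,0]]' 0 30
python3 -m handwheel '[[-0.230,-0.215,-0.002,-9],[-0.230,-0.215,-0.002,-17.7],[-0.230,-0.215,-0.002,-17.7],[-0.230,-0.215,-0.002,-17.7],[-0.230,-0.215,-0.002,-17.7]]'
python3 - <<'E'
from h import *
to(476,15,220,185)
E
```

```text
clock: 0.78
eef_pos: [297.8, 276.7, 218.2]
eef_rot: [-3.141, 0.0, 2.92]
wrist_force: [1.2, 1.1, 0.6]
finger_gap: 94.4
clock: 1.4
eef_pos: [463.9, 32.1, 220.3]
eef_rot: [-3.141, 0.0, -3.054]
wrist_force: [0.3, 0.7, 1.1]
finger_gap: 94.0
shift [-0.0105 -0.018   0.0003] turn 0.0 | tcp [463.9  32.1 220.3] rpy [-1.7997e+02  1.0000e-02 -1.7500e+02] gap 94.0 F [0.3 0.7 1.1] j [-0.01  0.1   1.74 -0.    1.3  -1.67] t 1.4
```

```bash
python3 -m handwheel '[[-0.010,-0.018,0,0],[-0.010,-0.018,0,0],[-0.010,-0.018,0,0]]'
python3 - <<'E'
from h import *
to(476,15,220,185)
c,im=shot("wrist","pics/w1.png")
hsv=cv2.cvtColor(im,cv2.COLOR_RGB2HSV)
m=((hsv[...,1]<60)&(hsv[...,2]>110)).astype(np.uint8)
cs,_=cv2.findContours(m,0,2)
for k in sorted(cs,key=cv2.contourArea)[-3:]: print(cv2.contourArea(k),cv2.minAreaRect(k))
E
```

```text
clock: 1.78
eef_pos: [475.0, 15.7, 220.2]
eef_rot: [-3.141, -0.0, -3.054]
wrist_force: [0.1, -0.4, 0.4]
finger_gap: 94.0
shift [-0.0009 -0.0008  0.0002] turn 0.03 | tcp [475.   15.7 220.2] rpy [-1.7998e+02 -1.0000e-02 -1.7497e+02] gap 94.0 F [ 0.1 -0.4  0.4] j [-0.04  0.13  1.71 -0.    1.3  -1.7 ] t 1.77
1868.5 ((160.75648498535156, 265.4665222167969), (34.20477294921875, 109.32113647460938), 37.5685920715332)
1926.5 ((260.9577331542969, 178.92990112304688), (36.05368423461914, 57.62232208251953), 2.602562189102173)
11463.5 ((402.9058532714844, 242.28958129882812), (146.0923309326172, 128.11407470703125), 10.885526657104492)
```

View pics/w1.png

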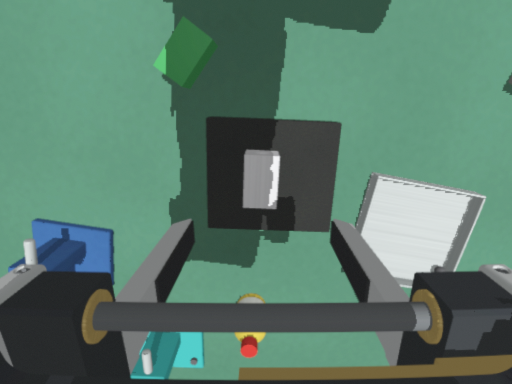

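The wrist view shows the spacer at about (261,179) on the black rest, nearly aligned with the jaws. The tray is at the lower right, and the blue gauge with its pin is at the lower left (30,250).

```bash
python3 - <<'E'
from h import *
c=cams.get_calibration("wrist");im=cv2.imread("pics/w1.png");g=cv2.cvtColor(im,cv2.COLOR_BGR2GRAY)
print(g[142:216:2,261]); print(g[180,236:288]);print(g[160,236:288])
m=(g[140:220,230:295]>110).astype(np.uint8)
k=max(cv2.findContours(m,0,2)[0],key=cv2.contourArea)
b=cv2.boxPoints(cv2.minAreaRect(k))+[230,140];print(b)
P=plane(c,b,70);print(P,P.mean(0))
r=(g[100:245,190:350]<60).astype(np.uint8);r[:, :8]=0
k=max(cv2.findContours(r,0,2)[0],key=cv2.contourArea);b=cv2.boxPoints(cv2.minAreaRect(k))+[190,100];P=plane(c,b,30);print("rest",b,P,P.mean(0))
P=plane(c,[(374,177),(479,193)],25);print("tray rear edge",P)
E
```

```text
[ 34  36  36  35 106 144 136 145 146 146 146 146 146 146 146 146 146 146
 147 147 146 146 147 147 146 146 147 147 147 146 146 146 146  96  37  37
  35]
[ 37  36  37  36  36  37  48  98 133 145 148 147 147 146 148 148 147 147
 147 145 144 146 146 145 144 147 148 149 146 145 144 145 144 143 144 146
 167 220 239 241 239 222 167  86  64  64  63  65  64  65  64  64]
[ 35  35  37  35  35  34  34  54 119 145 148 148 148 146 147 149 149 149
 149 148 147 145 146 146 146 146 148 149 149 148 146 146 146 147 144 145
 160 220 243 244 243 242 238 194  97  63  64  64  64  64  62  64]
[[241.64123917 206.89277649]
 [244.25773239 149.32989407]
 [280.27422714 150.9670105 ]
 [277.65773392 208.52989197]]
[[510.23262718  -4.44297959  70.        ]
 [440.86438335  -6.27999645  70.        ]
 [439.07688346  34.54713338  70.        ]
 [508.45266232  38.86938446  70.        ]] [474.65663908  15.67338545  70.        ]
rest [[206. 116.]
 [295. 116.]
 [295. 230.]
 [206. 230.]] [[409.92976885 -58.38721752  30.        ]
 [400.21436603  51.18059151  30.        ]
 [552.43652453  69.84121535  30.        ]
 [563.52275036 -53.15348905  30.        ]] [481.52585244   2.37027507  30.        ]
tray rear edge [[468.95693059 166.61859322  25.        ]
 [477.86834408 319.01568909  25.        ]]
```

```bash
python3 -m handwheel '[[-0.002,0,0.05,1],[-0.002,0,0.11,1],[-0.002,0,0.16,1],[-0.002,0,0.177,1],[-0.002,0,0.177,1]]'
python3 - <<'E'
from h import *
to(477,15.5,43,184)
E
```

```text
clock: 2.45
eef_pos: [476.2, 16.9, 42.7]
eef_rot: [-3.141, -0.002, -3.069]
wrist_force: [0.1, 0.3, 0.1]
finger_gap: 93.9
shift [-0.0007 -0.0015 -0.0003] turn 0.14 | tcp [476.2  16.9  42.7] rpy [-1.7999e+02 -1.0000e-01 -1.7586e+02] gap 93.9 F [0.1 0.3 0.1] j [-0.04  0.37  1.88 -0.    0.9  -1.68] t 2.45
```

```bash
python3 -m handwheel '[[0,-0.001,0,0],[0,-0.001,0,0],[0,-0.001,0,0],[0,-0.001,0,0],[0,-0.001,0,0]]' 1 40
python3 -m handwheel '[[0,0,0,0],[0,0,0,0],[0,0,-0.03,0],[0,0,-0.07,0],[0,0,-0.12,0]]'
python3 - <<'E'
from h import *
to(500,-260,180,-2.5)
shot("wrist","pics/w2.png")
E
```

```text
clock: 3.08
eef_pos: [476.3, 15.9, 42.8]
eef_rot: [-3.141, -0.002, -3.069]
wrist_force: [0.0, -0.2, -0.4]
finger_gap: 47.3
clock: 3.7
eef_pos: [475.7, 16.0, 163.3]
eef_rot: [3.141, -0.004, -3.069]
wrist_force: [0.8, -0.1, -2.6]
finger_gap: 39.9
shift [-0.0043 -0.2771 -0.0168] turn -173.36 | tcp [475.7  16.  163.3] rpy [ 179.99   -0.24 -175.86] gap 39.9 F [ 0.8 -0.1 -2.6] j [-0.04  0.19  1.78 -0.    1.17 -1.69] t 3.7
```

```bash
python3 -m handwheel '[[0,-0.05,-0.01,10],[0,-0.11,-0.017,20],[0,-0.17,-0.017,30],[0,-0.22,-0.017,40],[0,-0.277,-0.017,50]]'
python3 -m handwheel '[[0,0,0,10],[0,0,0,20],[0,0,0,30],[0,0,0,40],[0,0,0,50]]'
python3 -m handwheel '[[0,0,0,10],[0,0,0,20],[0,0,0,30],[0,0,0,40],[0,0,0,50]]'
python3 - <<'E'
from h import *
to(500,-260,180,-2.5)
E
```

```text
clock: 4.38
eef_pos: [498.0, -261.8, 186.8]
eef_rot: [3.138, 0.003, 2.336]
wrist_force: [1.3, -0.4, -3.4]
finger_gap: 40.2
clock: 5.0
eef_pos: [497.8, -261.6, 186.1]
eef_rot: [3.138, -0.001, 1.457]
wrist_force: [-0.5, -0.3, -2.9]
finger_gap: 40.2
clock: 5.62
eef_pos: [497.6, -261.4, 185.4]
eef_rot: [3.141, -0.003, 0.579]
wrist_force: [-0.4, -0.3, -3.2]
finger_gap: 39.9
shift [0.0028 0.0001 0.0054] turn 35.66 | tcp [ 497.6 -261.4  185.4] rpy [179.97  -0.19  33.16] gap 39.9 F [-0.4 -0.3 -3.2] j [-0.55  0.35  1.52  0.    1.27  0.44] t 5.62
```

```bash
python3 -m handwheel '[[0.003,0,0.005,10],[0.003,0,0.005,20],[0.003,0,0.005,30],[0.003,0,0.005,35.7],[0.003,0,0.005,35.7]]'
python3 -m handwheel '[[0,0,0.05,0],[0,0,0.097,0],[0,0,0.097,0],[0,0,0.097,0]]'
python3 - <<'E'
from h import *
to(500,-260,83,-2.5)
shot("wrist","pics/w3.png");c,a=shot("scene","pics/s3.png");d,b=shot("side","pics/d3.png")
w=cv2.imread("pics/w3.png");s=cv2.imread("pics/s3.png")[225:310,160:275];e=cv2.imread("pics/d3.png")[180:270,290:400]
o=np.zeros((600,800,3),np.uint8);o[:300,:400]=cv2.resize(w,(400,300));x=cv2.resize(s,(400,296),interpolation=2);o[300:596,:400]=x;o[300:595,400:760]=cv2.resize(e,(360,295),interpolation=2)
cv2.imwrite("pics/m3.png",o)
E
```

```text
clock: 6.25
eef_pos: [500.0, -259.6, 179.8]
eef_rot: [-3.14, -0.002, -0.044]
wrist_force: [0.3, 0.7, -2.2]
finger_gap: 39.8
clock: 6.75
eef_pos: [500.9, -259.9, 84.6]
eef_rot: [-3.141, -0.004, -0.042]
wrist_force: [1.0, 0.2, -3.3]
finger_gap: 39.9
shift [-0.0009  0.0001  0.0016] turn 0.07 | tcp [ 500.9 -259.9   84.6] rpy [-179.94   -0.23   -2.43] gap 39.9 F [ 1.   0.2 -3.3] j [-0.54  0.47  1.61  0.    1.06  1.07] t 6.75
```

View pics/m3.png

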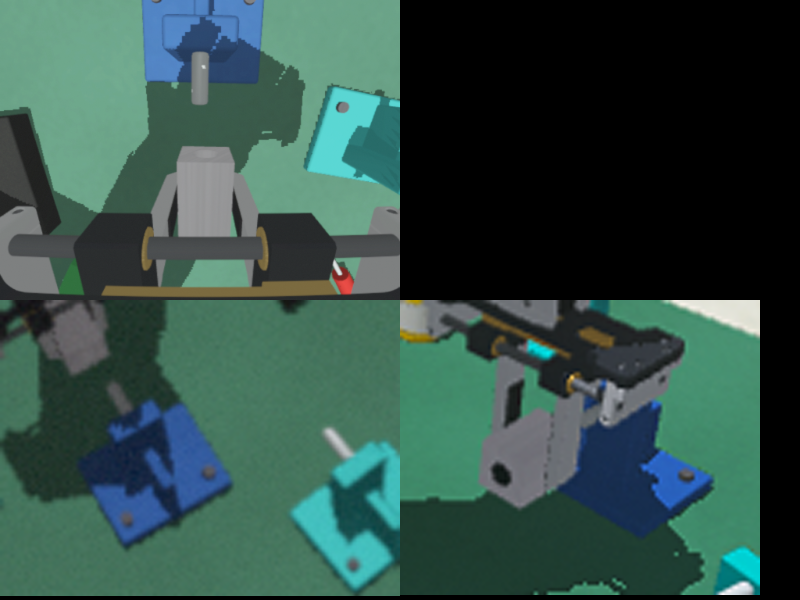

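The wrist view shows the pin tip at about (256,133) full-size. The spacer's front top edge is centred at about (264,189), just short of the pin. I'll measure the lateral offset numerically.

```bash
python3 - <<'E'
from h import *
c=cams.get_calibration("wrist");im=cv2.imread("pics/w3.png");g=cv2.cvtColor(im,cv2.COLOR_BGR2GRAY).astype(int)
hsv=cv2.cvtColor(im,cv2.COLOR_BGR2HSV)
m=(hsv[...,1]<50)
def run(r,u0):
    a=u0
    while m[r,a-1]:a-=1
    b=u0
    while m[r,b+1]:b+=1
    return a,b+1
st=read_state()
for r in(80,95,105,115,125,130):
    e=run(r,256); P=plane(c,[(e[0]-.5,r),(e[1]-.5,r)],90);print("pin",r,e,P.mean(0).round(1),np.ptp(P[:,1]).round(1))
for r in(192,200,210,225,250):
    e=run(r,262) ; P=plane(c,[(e[0]-.5,r),(e[1]-.5,r)],83+27);print("sp",r,e,P.round(1).tolist())
print(g[120:145,256],g[180:200,262])
F=plane(c,[(146*1.28,80*1.28),(258*1.28,82*1.28)],14);print("foot front",F)
E
```

```text
pin 80 (245, 267) [ 597.  -259.7   90. ] 12.1
pin 95 (245, 267) [ 589.1 -259.4   90. ] 12.2
pin 105 (245, 267) [ 583.7 -259.1   90. ] 12.3
pin 115 (245, 267) [ 578.3 -258.8   90. ] 12.5
pin 125 (245, 266) [ 572.7 -258.3   90. ] 12.0
pin 130 (245, 266) [ 569.9 -258.2   90. ] 12.1
sp 192 (231, 295) [[539.3, -244.0, 110.0], [537.9, -278.3, 110.0]]
sp 200 (228, 298) [[534.9, -242.0, 110.0], [533.3, -279.9, 110.0]]
sp 210 (226, 301) [[529.2, -240.5, 110.0], [527.5, -281.5, 110.0]]
sp 225 (213, 312) [[520.6, -232.6, 110.0], [518.3, -287.6, 110.0]]
sp 250 (202, 323) [[505.4, -224.8, 110.0], [502.5, -294.0, 110.0]]
[137 137 137 137 137 136 136 136 136 137 136 134 132 123  99  82  79  79
  79  80  80  80  79  79  79] [ 78  78  78  77  78  78  80  99 132 139 138 139 149 151 153 153 152 153
 152 152]
foot front [[ 589.01902626 -201.30716219   14.        ]
 [ 582.00625053 -318.68932371   14.        ]]
```

```bash
python3 - <<'E'
from h import *
to(515,-255,82.8,-3.2)
E
```

```text
shift [ 0.0138 -0.0055  0.0021] turn 0.73 | tcp [ 501.  -259.9   84.8] rpy [-179.97   -0.28   -2.47] gap 40.0 F [-0.2  0.1 -2.8] j [-0.54  0.47  1.61  0.    1.06  1.07] t 6.9
```

```bash
python3 -m handwheel '[[0.007,-0.005,0.002,0.7],[0.014,-0.0055,0.002,0.7],[0.014,-0.0055,0.002,0.7],[0.014,-0.0055,0.002,0.7]]'
python3 - <<'E'
from h import *
to(515,-255,82.8,-3.2)
c,_=shot("wrist","pics/w4.png");im=cv2.imread("pics/w4.png");m=(cv2.cvtColor(im,cv2.COLOR_BGR2HSV)[...,1]<50)
def run(r,u0):
    a=u0
    while m[r,a-1]:a-=1
    b=u0
    while m[r,b+1]:b+=1
    return a,b+1
for r,u,z in[(120,256,90),(150,256,90),(192,262,110),(195,262,110),(198,262,110),(201,262,110)]:
    e=run(r,u);print(r,e,plane(c,[((e[0]+e[1])/2-.5,r)],z).round(1))
cv2.imwrite("pics/m4.png",cv2.resize(im[80:240,180:340],None,fx=3.5,fy=3.5,interpolation=2))
E
```

```text
clock: 7.4
eef_pos: [515.2, -255.0, 82.7]
eef_rot: [-3.141, -0.005, -0.055]
wrist_force: [-0.3, -0.3, -2.1]
finger_gap: 39.9
shift [-0.0001  0.     -0.0001] turn 0.04 | tcp [ 515.2 -255.    82.7] rpy [-179.96   -0.26   -3.16] gap 39.9 F [-0.3 -0.3 -2.1] j [-0.52  0.49  1.58  0.    1.07  1.1 ] t 7.4
120 (254, 275) [[ 589.5 -259.5   90. ]]
150 (253, 275) [[ 572.6 -258.3   90. ]]
192 (231, 295) [[ 553.4 -256.7  110. ]]
195 (230, 296) [[ 551.7 -256.6  110. ]]
198 (229, 297) [[ 550.1 -256.5  110. ]]
201 (228, 298) [[ 548.4 -256.4  110. ]]
```

View pics/m4.png

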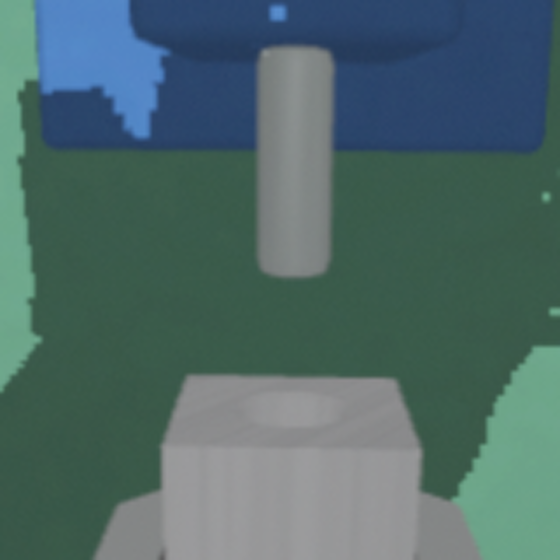

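The crop shows the bore open toward the pin (291,408) and in line with the pin tip (294,270). I'll advance now and watch the force.

```bash
python3 -m handwheel '[[0.008,0,0,0],[0.016,0,0,0],[0.021,0,0,0],[0.025,0,0,0],[0.025,0,0,0]]'
python3 -m handwheel '[[0.004,0,0,0],[0.008,0,0,0],[0.012,0,0,0],[0.015,0,0,0],[0.015,0,0,0]]'
```

```text
clock: 8.07
eef_pos: [540.2, -256.4, 82.7]
eef_rot: [-3.141, -0.004, -0.055]
wrist_force: [0.9, 0.2, -3.2]
finger_gap: 40.0
clock: 8.7
eef_pos: [555.3, -257.2, 82.7]
eef_rot: [-3.141, -0.005, -0.055]
wrist_force: [-0.1, 1.0, -2.8]
finger_gap: 39.7
```

No contact force, and the mouth is about 18 mm past the tip, so the pin is inside the bore. I'll go on gently to the bottom.

```bash
python3 -m handwheel '[[0.002,0,0,0],[0.004,0,0,0],[0.005,0,0,0],[0.005,0,0,0]]'
python3 -m handwheel '[[0.001,0,0,0],[0.002,0,0,0],[0.002,0,0,0]]'
python3 -m handwheel '[[0.001,0,0,0],[0.002,0,0,0],[0.002,0,0,0]]'
```

```text
clock: 9.2
eef_pos: [560.3, -257.4, 82.7]
eef_rot: [-3.141, -0.004, -0.055]
wrist_force: [0.3, -0.4, -2.6]
finger_gap: 39.7
clock: 9.57
eef_pos: [562.4, -257.5, 82.8]
eef_rot: [-3.141, -0.004, -0.055]
wrist_force: [0.3, -0.5, -2.9]
finger_gap: 40.1
clock: 9.95
eef_pos: [563.7, -257.6, 82.7]
eef_rot: [-3.14, -0.002, -0.055]
wrist_force: [-6.2, 1.2, 1.3]
finger_gap: 40.0
```

```bash
python3 -m handwheel '[[0.002,0,0,0],[0.002,0,0,0],[0.002,0,0,0]]'
python3 - <<'E'
from h import *
to(500,-255,82.7,-3.2)
c,_=shot("wrist","pics/w5.png");im=cv2.imread("pics/w5.png")
cv2.imwrite("pics/m5.png",cv2.resize(im[80:240,180:340],None,fx=3.5,fy=3.5,interpolation=2))
E
```

```text
clock: 10.32
eef_pos: [563.8, -257.6, 82.7]
eef_rot: [-3.139, 0.003, -0.055]
wrist_force: [-17.2, 2.4, 6.9]
finger_gap: 39.8
shift [-0.0638  0.0009  0.0001] turn 0.04 | tcp [ 563.8 -257.6   82.7] rpy [-1.7988e+02  1.5000e-01 -3.1600e+00] gap 39.8 F [-17.2   2.4   6.9] j [-0.49  0.58  1.43  0.    1.13  1.14] t 10.32
```

View pics/m5.png

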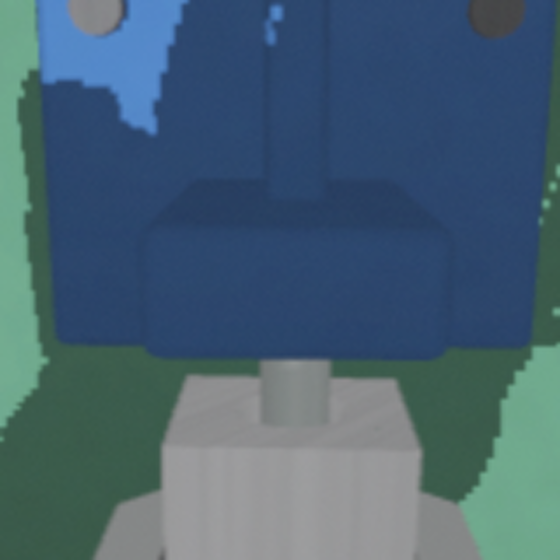

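The pin is home in the bore. The push stopped at 17 N about 25 mm past the tip, and the crop shows a short gap to the upright. I'll withdraw and return to the rest.

```bash
python3 -m handwheel '[[-0.01,0,0,0],[-0.03,0,0,0],[-0.05,0,0,0],[-0.066,0,0,0],[-0.066,0,0,0]]'
python3 -m handwheel '[[0,0,-0.04,0],[-0.02,-0.05,-0.06,0],[-0.025,-0.1,-0.06,0],[-0.025,-0.15,-0.06,0],[-0.025,-0.2,-0.06,0]]'
python3 - <<'E'
from h import *
to(480,15,90,0)
E
```

```text
clock: 11.0
eef_pos: [497.4, -254.0, 83.1]
eef_rot: [-3.14, 0.002, -0.056]
wrist_force: [0.4, -0.3, -2.7]
finger_gap: 40.2
clock: 11.62
eef_pos: [484.2, -51.4, 144.0]
eef_rot: [-3.14, 0.001, -0.056]
wrist_force: [0.7, -0.9, -2.5]
finger_gap: 39.7
shift [-0.0079 -0.066   0.0541] turn -3.2 | tcp [484.2 -51.4 144. ] rpy [-1.7989e+02  6.0000e-02 -3.2000e+00] gap 39.7 F [ 0.7 -0.9 -2.5] j [-0.18  0.23  1.78  0.    1.13  1.44] t 11.62
```

```bash
python3 -m handwheel '[[-0.008,-0.05,0,-3.2],[-0.008,-0.066,0.03,-3.2],[-0.008,-0.066,0.06,-3.2],[-0.008,-0.066,0.09,-3.2],[-0.008,-0.066,0.09,-3.2]]'
python3 -m handwheel '[[0,0,0.007,0],[0,0,0.0095,0],[0,0,0.0105,0],[0,0,0.0105,0]]'
python3 - <<'E'
from h import *
to(480,15,42.8,0)
E
```

```text
clock: 12.25
eef_pos: [479.2, 15.4, 52.8]
eef_rot: [-3.139, 0.004, 0.0]
wrist_force: [0.7, -0.4, -2.2]
finger_gap: 39.6
clock: 12.75
eef_pos: [479.5, 15.4, 42.9]
eef_rot: [-3.139, 0.003, 0.0]
wrist_force: [-0.9, -0.4, 2.3]
finger_gap: 39.9
shift [0.0005 0.0004 0.0001] turn 0.01 | tcp [479.5  15.4  42.9] rpy [-1.7987e+02  1.8000e-01  1.0000e-02] gap 39.9 F [-0.9 -0.4  2.3] j [-0.05  0.37  1.87  0.    0.9   1.52] t 12.75
```

```bash
python3 -m handwheel '[[0,0,0,0],[0,0,0,0],[0,0,0,0],[0.01,0,0.001,0],[0.02,0,0.002,0]]' 0.4 3
python3 -m handwheel '[[0,0,0,0],[0,0,0,0],[0,0,0,0],[0,0,0,0],[0,0,0,0]]' 1 3
python3 - <<'E'
from h import *
to(500,15,41,0)
E
```

```text
clock: 13.38
eef_pos: [500.4, 15.4, 40.9]
eef_rot: [-3.139, 0.003, 0.0]
wrist_force: [-0.1, 0.3, -0.4]
finger_gap: 56.4
clock: 14.0
eef_pos: [500.2, 15.4, 40.8]
eef_rot: [-3.139, 0.003, 0.0]
wrist_force: [1.3, -0.4, -2.6]
finger_gap: 40.2
shift [-0.0002  0.0004 -0.0003] turn 0.01 | tcp [500.2  15.4  40.8] rpy [-1.7987e+02  1.8000e-01  1.0000e-02] gap 40.2 F [ 1.3 -0.4 -2.6] j [-0.04  0.41  1.81  0.    0.92  1.53] t 14.0
```

```bash
python3 -m handwheel '[[0,0,-0.01,0],[0,0,-0.02,0],[0,0,-0.03,0],[0,0,-0.04,0],[0,0,-0.05,0]]' - 4
python3 -m handwheel '[[0,0,-0.015,0],[0,0,-0.03,0],[0,0,-0.03,0],[0,0,-0.03,0]]'
python3 - <<'E'
from h import *
to(500,15,41,0)
c,_=shot("wrist","pics/w6.png");w=cv2.imread("pics/w6.png");shot("side","pics/d6.png");d=cv2.imread("pics/d6.png")
o=np.zeros((400,800,3),np.uint8);o[:300,:400]=cv2.resize(w,(400,300));o[:400,400:]=cv2.resize(d[140:260,190:310],(400,400),interpolation=2)
cv2.imwrite("pics/m6.png",o)
E
```

```text
clock: 14.62
eef_pos: [500.4, 15.3, 91.6]
eef_rot: [-3.139, 0.003, 0.0]
wrist_force: [-0.1, 0.1, -2.6]
finger_gap: 39.6
clock: 15.12
eef_pos: [500.3, 15.2, 121.3]
eef_rot: [-3.139, 0.003, 0.0]
wrist_force: [0.5, -0.6, -2.6]
finger_gap: 40.1
shift [0.     0.0004 0.0803] turn 0.01 | tcp [500.3  15.2 121.3] rpy [-1.7987e+02  2.0000e-01  1.0000e-02] gap 40.1 F [ 0.5 -0.6 -2.6] j [-0.04  0.29  1.76  0.    1.09  1.53] t 15.12
```

View pics/m6.png

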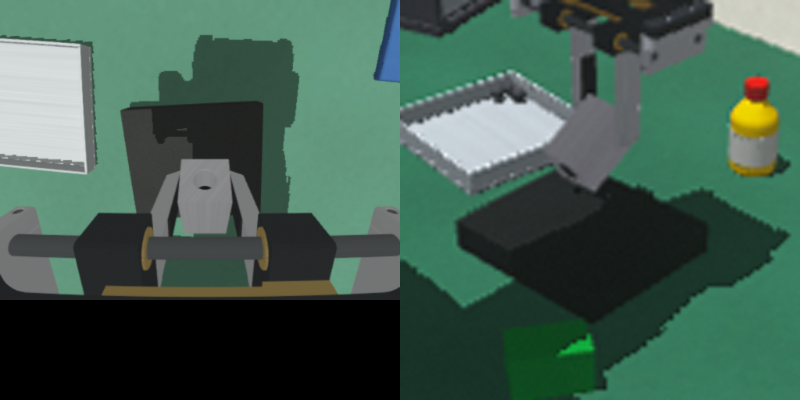

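The spacer has swung partway. The bore now faces up and toward +x (wrist crop 205,180), and the solid end hangs down toward the robot at about 45°. I'll lower the solid end onto the rubber and drag it upright.

```bash
python3 -m handwheel '[[0,0,0.025,0],[0,0,0.04,0],[0,0,0.044,0],[0,0,0.044,0]]'
python3 -m handwheel '[[0,0,0.0015,0],[0,0,0.003,0],[0,0,0.003,0]]'
python3 -m handwheel '[[0,0,0.0015,0],[0,0,0.003,0],[0,0,0.003,0]]'
```

```text
clock: 15.72
eef_pos: [500.1, 15.3, 77.1]
eef_rot: [-3.139, 0.004, 0.0]
wrist_force: [-0.3, 0.2, -3.1]
finger_gap: 39.8
clock: 16.1
eef_pos: [500.3, 15.3, 74.3]
eef_rot: [-3.139, 0.004, 0.0]
wrist_force: [0.7, -0.6, -3.1]
finger_gap: 39.9
clock: 16.48
eef_pos: [501.1, 15.3, 71.9]
eef_rot: [-3.139, 0.001, 0.0]
wrist_force: [4.2, 0.3, 4.5]
finger_gap: 40.4
```

```bash
python3 -m handwheel '[[-0.004,0,-0.001,0],[-0.008,0,-0.002,0],[-0.012,0,-0.0026,0],[-0.017,0,-0.0028,0],[-0.020,0,-0.0027,0]]'
python3 - <<'E'
from h import *
to(500,15,41,0)
c,_=shot("wrist","pics/w7.png");w=cv2.imread("pics/w7.png");shot("side","pics/d7.png");d=cv2.imread("pics/d7.png")
o=np.zeros((400,800,3),np.uint8);o[:400,:400]=cv2.resize(w[180:310,190:320],(400,400),interpolation=2);o[:400,400:]=cv2.resize(d[140:260,190:310],(400,400),interpolation=2)
cv2.imwrite("pics/m7.png",o)
E
```

```text
clock: 17.1
eef_pos: [480.7, 15.3, 74.7]
eef_rot: [-3.139, 0.001, 0.0]
wrist_force: [2.2, 0.1, 4.1]
finger_gap: 40.1
shift [0.0193 0.0004 0.0337] turn 0.01 | tcp [480.7  15.3  74.7] rpy [-1.7988e+02  8.0000e-02  1.0000e-02] gap 40.1 F [2.2 0.1 4.1] j [-0.05  0.32  1.85  0.    0.97  1.52] t 17.1
```

View pics/m7.png

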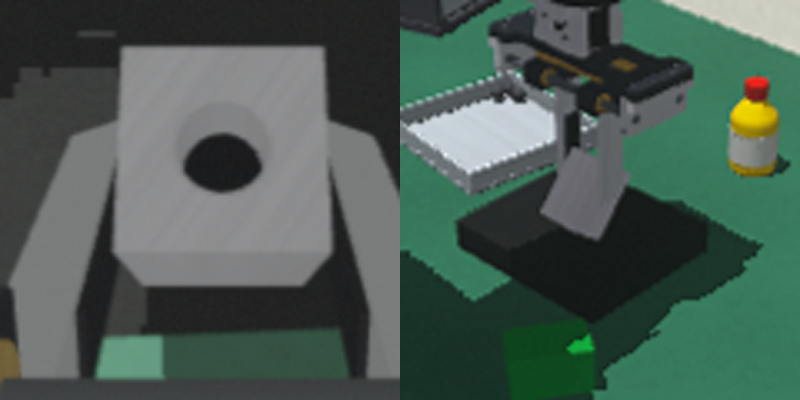

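The drag is working. The wrist crop shows the bore mouth turning up (222,145), and the side crop shows about 22° of tilt left. I'll continue the arc and square it on the rest.

```bash
python3 -m handwheel '[[-0.005,0,0.0005,0],[-0.010,0,0.001,0],[-0.015,0,0.002,0],[-0.019,0,0.0035,0],[-0.021,0,0.005,0]]'
python3 -m handwheel '[[0,0,0.001,0],[0,0,0.002,0],[0,0,0.002,0]]'
python3 - <<'E'
from h import *
to(460,15,70,0)
E
```

```text
clock: 17.82
eef_pos: [459.2, 15.3, 69.6]
eef_rot: [-3.139, 0.002, 0.0]
wrist_force: [-0.8, -0.3, 5.1]
finger_gap: 39.9
clock: 18.2
eef_pos: [458.9, 15.3, 67.5]
eef_rot: [-3.139, 0.003, 0.0]
wrist_force: [-0.3, 0.1, 5.4]
finger_gap: 40.2
shift [ 0.0011  0.0003 -0.0025] turn 0.02 | tcp [458.9  15.3  67.5] rpy [-1.7988e+02  1.7000e-01  2.0000e-02] gap 40.2 F [-0.3  0.1  5.4] j [-0.05  0.29  1.91  0.    0.94  1.52] t 18.2
```

```bash
python3 -m handwheel '[[0,0,0,0],[0,0,0,0],[0,0,0,0],[0,0,0,0]]' 0.4 30
python3 - <<'E'
from h import *
to(460,15,62,0)
c,_=shot("wrist","pics/w8.png");w=cv2.imread("pics/w8.png");cs,_=shot("side","pics/d8.png");d=cv2.imread("pics/d8.png")
o=np.zeros((400,800,3),np.uint8);o[:400,:400]=cv2.resize(w[180:310,190:320],(400,400),interpolation=2);o[:400,400:]=cv2.resize(d[140:260,190:310],(400,400),interpolation=2)
cv2.imwrite("pics/m8.png",o)
print("top centre +x edge expected px for yaw0, centre 458:",proj(c,[(438,35,94),(438,-5,94),(478,35,94),(478,-5,94)]).round(0).tolist())
E
```

```text
clock: 18.7
eef_pos: [458.9, 15.3, 67.4]
eef_rot: [-3.139, 0.003, 0.0]
wrist_force: [-0.3, 0.3, 0.0]
finger_gap: 56.7
shift [0.0011 0.0003 0.0054] turn 0.01 | tcp [458.9  15.3  67.4] rpy [-1.7987e+02  1.7000e-01  1.0000e-02] gap 56.7 F [-0.3  0.3  0. ] j [-0.05  0.29  1.91  0.    0.94  1.52] t 18.7
top centre +x edge expected px for yaw0, centre 458: [[230.0, 287.0], [297.0, 288.0], [227.0, 225.0], [300.0, 226.0]]
```

View pics/m8.png

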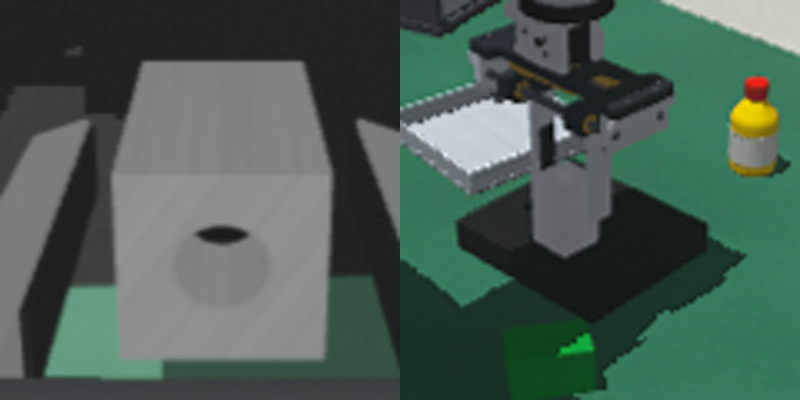

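The spacer now stands upright on the rest with the bore up. Its top edges are at rows 237 and 296, so its centre is at x≈451. I'll regrip at mid height and carry it to the tray.

```bash
python3 -m handwheel '[[-0.004,0,0,0],[-0.0075,0,0.003,0],[-0.0075,0,0.0055,0],[-0.0075,0,0.0055,0]]'
python3 -m handwheel '[[0,0,0,0],[0,0,0,0],[0,0,0,0],[0,0,0,0]]' 1 30
python3 -m handwheel '[[0,0,0,0],[0,0,-0.03,0],[0,0,-0.06,0],[0,0,-0.081,0],[0,0,-0.081,0]]'
python3 - <<'E'
from h import *
to(554,241,143,0)
c=cams.get_calibration("side");d=cams.get_calibration("scene")
E
```

```text
clock: 19.3
eef_pos: [451.3, 15.3, 61.8]
eef_rot: [-3.139, 0.003, 0.0]
wrist_force: [0.8, -0.1, 0.6]
finger_gap: 56.3
clock: 19.8
eef_pos: [451.4, 15.3, 61.8]
eef_rot: [-3.139, 0.003, 0.0]
wrist_force: [1.3, -0.6, 0.3]
finger_gap: 39.9
clock: 20.42
eef_pos: [452.1, 15.1, 143.6]
eef_rot: [-3.139, 0.001, 0.0]
wrist_force: [0.3, -0.4, -4.5]
finger_gap: 39.7
shift [ 0.102  -0.2258  0.0009] turn 0.01 | tcp [452.1  15.1 143.6] rpy [-1.7988e+02  6.0000e-02  1.0000e-02] gap 39.7 F [ 0.3 -0.4 -4.5] j [-0.05  0.16  1.87  0.    1.12  1.52] t 20.43
```

```bash
python3 -m handwheel '[[0.01,-0.02,0,0],[0.025,-0.055,0,0],[0.045,-0.1,0,0],[0.065,-0.145,0,0],[0.082,-0.18,0,0]]'
python3 -m handwheel '[[0.01,-0.02,0,0],[0.018,-0.038,0,0],[0.0205,-0.045,0,0],[0.0205,-0.045,0,0],[0.0205,-0.045,0,0]]'
python3 - <<'E'
from h import *
to(554,241,143,0)
c,_=shot("wrist","pics/w9.png");w=cv2.imread("pics/w9.png");cs,_=shot("side","pics/d9.png");d=cv2.imread("pics/d9.png");ce,_=shot("scene","pics/s9.png");s=cv2.imread("pics/s9.png")
o=np.zeros((600,800,3),np.uint8);o[:300,:400]=cv2.resize(w,(400,300));o[:300,400:]=cv2.resize(d[100:220,160:320],(400,300),interpolation=2);o[300:,:400]=cv2.resize(s[130:250,250:410],(400,300),interpolation=2);o[300:,400:]=cv2.resize(w[180:310,190:360],(400,300),interpolation=2)
cv2.imwrite("pics/m9.png",o)
E
```

```text
clock: 21.05
eef_pos: [533.9, 196.8, 142.0]
eef_rot: [-3.14, 0.003, 0.001]
wrist_force: [0.1, -0.3, -2.5]
finger_gap: 39.9
clock: 21.68
eef_pos: [554.1, 241.1, 141.7]
eef_rot: [-3.14, 0.004, 0.0]
wrist_force: [-0.9, -0.5, -2.6]
finger_gap: 39.9
shift [-0.0001  0.0001 -0.0013] turn 0.02 | tcp [554.1 241.1 141.7] rpy [-1.7993e+02  2.1000e-01  2.0000e-02] gap 39.9 F [-0.9 -0.5 -2.6] j [0.35 0.49 1.44 0.   1.22 1.92] t 21.68
```

View pics/m9.png

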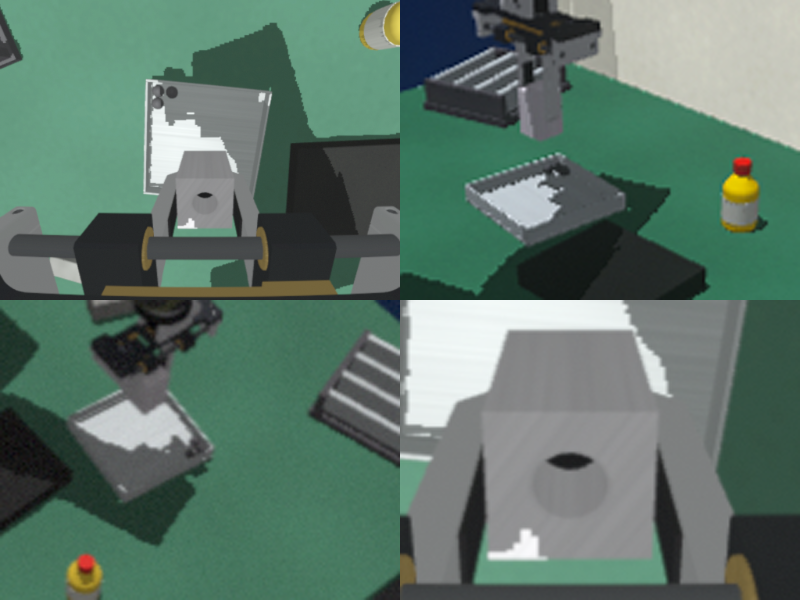

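The spacer is held upright, bore up, above the tray. One more check of the tray's centre, using the rim corners in the side and wrist views and no further pictures.

```bash
python3 - <<'E'
from h import *
d=cams.get_calibration("side");w=cams.get_calibration("wrist")
P=plane(d,np.array([(465,186),(562,154),(627,195),(528,238)])/2.5-[160,0]+[160,100]+[0,0] if 0 else (np.array([(465,186),(562,154),(627,195),(528,238)])-[400,0])/2.5+[160,100],25);print("side",P.round(0).tolist(),P.mean(0))
W=plane(w,np.array([(146,80),(271,91),(146,193)])*1.28,25);print("wrist",W.round(0).tolist(),(W[1]+W[2])/2)
to(554,241,142,0);to(554,241,142,0)
E
```

```text
side [[483.0, 325.0, 25.0], [645.0, 308.0, 25.0], [626.0, 148.0, 25.0], [458.0, 153.0, 25.0]] [553.04311861 233.13369079  25.        ]
wrist [[640.0, 315.0, 25.0], [627.0, 159.0, 25.0], [483.0, 327.0, 25.0]] [554.80836701 242.77870546  25.        ]
shift [-0.0003  0.0003  0.0001] turn 0.02 | tcp [554.3 241.3 142.1] rpy [-1.7991e+02  1.8000e-01  2.0000e-02] gap 39.9 F [ 0.5 -0.5 -2.8] j [0.35 0.48 1.44 0.   1.22 1.92] t 21.82
shift [-0.0003  0.0003  0.0001] turn 0.02 | tcp [554.3 241.3 142.1] rpy [-1.7991e+02  1.8000e-01  2.0000e-02] gap 39.9 F [ 0.5 -0.5 -2.8] j [0.35 0.48 1.44 0.   1.22 1.92] t 21.82
```

```bash
python3 -m handwheel '[[0,-0.0,0,0],[0,0,0,0],[0,0,0,0],[0,0,0,0]]' 
python3 -c "
from h import *
to(554,241,142,0);print(manip.sign_off())"
```

```text
clock: 22.32
eef_pos: [554.3, 241.3, 142.0]
eef_rot: [-3.14, 0.003, 0.0]
wrist_force: [0.2, -0.0, -2.9]
finger_gap: 40.0
shift [-0.0003  0.0003  0.    ] turn 0.02 | tcp [554.3 241.3 142. ] rpy [-1.7991e+02  1.8000e-01  2.0000e-02] gap 40.0 F [ 0.2 -0.  -2.9] j [0.35 0.48 1.44 0.   1.22 1.92] t 22.32
the job is handed in; nothing more can be done
None
```

The job is handed in at 22.3 s of the 72 s allowed, with the spacer held upright, bore up, over the middle of the tray.

- **Bore test:** I pushed the end that looked like the bore onto the blue gauge's pin. It met no resistance for about 25 mm, then stopped firm at 17 N, so the pin was at the bottom of the bore. I did not need to try the other end.
- **Turning bore-up:** The tool can only point down, so I set the spacer back on the rest and gripped it lightly near the bore end. It swung about 45° on lifting. I then dragged it upright against the rubber, let it stand square, and regripped it at mid height with 30 N.
- **Last checks:** The arm is still, with a gap of 40 mm and only the spacer's weight on the wrist. The spacer's bottom is about 85 mm above the tray rim, and it looks upright with the bore up in the last pictures.
- **Disagreement:** The camera views put the tray centre at y = 233 (side), 243 (wrist) and 243 mm (scene). I held at (554, 241), so it may be off centre by a few millimetres.
- **Bystanders:** I kept the arm clear of the oil bottle, prism and screwdriver and saw no unexpected contact force. I did not measure the prism's or screwdriver's position again at the end.

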